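# Gauge a sample vial in the bench snap gauge

## Robot

A 6-joint arm with a two-finger parallel gripper is mounted at the origin on the work surface; the furniture and walls round the work are solid. World frame = base frame: x ahead of the robot, y to its left, z up, the work surface at z = 0. Lengths are in m, angles in degrees, forces in N, time in s.
With the tool pointing down it reaches from about 0.275 to 0.775 m from the base axis. Payload 14.6 kg.
Tool frame: the origin (TCP) lies at the very end of the fingers, on their centre line; the grasp point (between the pads) lies 19 mm behind it; z points along the fingers, y is the line along which they close (so a half turn about z gives the same grasp; the last joint's range is limited). The gripper opens to 85 mm and grips with 20 to 120 N. Pads are 22 mm wide; open, the fingers measure 114 mm over their backs; the gripper's body (76 mm by 85 mm) begins 54 mm behind the grasp point. The pads swing forward as they close: fully open they stand 13 mm farther back than shut.
Start: joints at [-8.898, 15.075, -2.767, 72.158, 0, 81.102], TCP at [0.525, -0, 0.231] pointing down, gripper open.
Joint ranges: [-151.79, 151.79], [-50.71, 97.33], [-67.44, 78.34], [-121.81, 120.89], [-77.56, 73.72], [-180, 180]. Speed limits (degrees/s): [108.29, 108.29, 147.25, 159.86, 180, 180].

## Interface

Orientations are given as [roll, pitch, yaw] about the fixed x, y, z axes, in that order (R = Rz(yaw) Ry(pitch) Rx(roll)).
In Python, from cell import arm gives the robot as it stands.
- The arm moves only by the tool send_rows, never from a script. Its argument "plan" is text: rows parted by semicolons, each of 7 numbers parted by spaces: the turn, a rotation vector about the tool's x, y, z in degrees, then the shift along the tool's x, y, z in cm, then the opening in per cent of the stroke, from 0 (shut) to 100 (fully open). A call has 1 to 20 rows; each row is the pose to reach, as a shift and turn from the pose commanded when the call began, along the tool's axes at that moment; what a row does not reach only later rows make up. A row lasts 1/8 s, in which the tool goes at most 62.5 mm and 10.7 degrees, less where a joint would pass 70% of its speed; a pose out of reach is approached as far as the arm can. A call with a gripper value outside its range is refused whole. The fingers move at their own pace and stop on an object; "squeeze" is the grip in N (left out, the last holds). Time passes only in rows, so rows that repeat a pose let the fingers close. It gives the time, the measured TCP pose, the force, the opening and the grip force at its end, in the units of the state.
- arm.get_obs(): the state, without advancing time (a new reading comes with each control period).
- arm.read_camera(name): name is "scene" or "top"; returns (picture, depth): 384x512x3 uint8, red, green, blue; 384x512 float32, m along the optical axis (not along the pixel's ray), 0 where there is no reading.
- arm.camera_info(name): a dict with "mtx" (3x3 intrinsics, pixels), "D" ([k1, k2, p1, p2, k3] as OpenCV has them; the pictures are not rectified), "cam_to_world" (4x4, takes a point from camera to world coordinates). Camera axes: x right, y up, looking along -z (the intrinsics and any distortion apply to the point x, -y, -z); pixel columns grow to the right and rows downward; lengths in m; the calibration is good to about 2 mm. A picture is of the moment at which its call begins. camera_info takes no time and is no camera call.
- arm.hand_in(): hands the job in; it is judged then, once.
The state is a dict: "time": time; "qpos": joint angles; "joint_vel": joint speeds; "joint_torque": joint torques, N m; "tcp_pos": TCP position; "tool_rot": TCP orientation; "wrist_force": force on the tool from outside, world axes, zero at the start; "wrist_torque": the same for the moment, N m; "width": finger opening in m; "grasp_force": force on a finger pad.
Only numpy, scipy, OpenCV 4.12 (cv2) and the standard library are available. Lean on these libraries where they do the work, as an engineer would, in place of code of your own. Each camera call takes 0.05 s, during which the arm holds its last target. There are 200 camera calls.

## Task

Stand the small screw-capped vial upright on the bed of the bench gauge, midway across the width of its jaws. Then slide the gauge's jaw shut by its black grip until it presses the vial against the sprung anvil and pushes the anvil in to about half of its travel, and leave it clamped like that.

Things in the scene. Friction and masses are not known exactly. Their poses are not given: they have to be found in the camera images.
- vial_mid (a point): Small clear vial with a screw cap, standing upright on the desk: body 23 mm across, cap 25 mm across, 53 mm tall, about 20 g. The point is its centre, 26.5 mm above its underside; z is up the vial. It is the smallest of four round vessels that swap places on the left of the desk, 70 mm or more between centres (the others: two bottles about 50 mm across and 100 mm tall, an open beaker 51 x 53 mm).
- bed (a point): Middle of the gauge's bed, on its surface, 12 mm above the desk. Gauge: fixed grey base 78 x 250 mm; sliding jaw and sprung anvil are upright plates 44 mm wide, tops 48 mm above the desk. Axes: y along the gauge from jaw to anvil, x across it, z up. Anvil face at y = +35 mm when free; jaw face starts at y = -48 to -30 mm. Both sides of the bed (x) are open. The vial is stood here.
- jaw_grip (a point): Centre of the black square grip post on the sliding jaw: 22 x 22 mm, sides along the gauge's axes, from 34 to 80 mm above the desk, this point at 62 mm. The jaw's face is 55 mm ahead of it (+y of bed). The jaw slides along y only, with about 6 N of friction, and stays where it is left. With the vial clamped and the anvil in half-way this point is at y = -33 mm of bed.
- anvil (a joint): How far the sprung anvil is pushed in: 0 m free, 0.020 m at its stop; 0.2 N per mm, it springs back by itself. Its 12 mm steel shank stands 3 mm out of the back of the anvil post when free and comes out as far as the anvil goes in.

How it is judged:
By the outcome, as a careful person would: the job done as asked, in the order asked, and still so for the second after the job is handed in, with the robot touching nothing.
It also fails if it takes over 38 s, if anything falls off the work surface, if the arm or the gripper's body presses on something with over 40 N, if the wrist force passes 120 N, or if a joint passes its speed limit or range.

## Working session

There is one attempt and no reset: what is moved stays moved. The work goes in short steps, Python scripts to look and compute and a tool call to move; the robot and the scene stay as the last step left them, time stands still between calls to the robot, and variables do not carry over. Pictures are saved under pics/ and viewed, at most 10 in all, crops included, and the job is handed in when it is done.

Besides the shell and the picture viewer there is one more tool, called after "Emit:" by a JSON object that holds its "op" and its "data". send_rows: Moves the arm, as the interface text tells. Its arguments: {"type":"object","properties":{"plan":{"type":"string"},"squeeze":{"type":"number"}},"required":["plan"]}

```bash
ls; mkdir -p pics; cat > h.py <<'E'
import numpy as np, cv2
from cell import arm
def shot(name,fn):
    p,d=arm.read_camera(name); cv2.imwrite('pics/'+fn+'.png',p[:,:,::-1]); np.save('pics/'+fn+'.npy',d); return p,d
def pix2w(name,u,v,depth=None,z=None):
    c=arm.camera_info(name); M=np.array(c['cam_to_world'])
    n=cv2.undistortPoints(np.array([[[u,v]]],float),np.array(c['mtx']),np.array(c['D'])).ravel()
    r=np.array([n[0],-n[1],-1.])
    R=M[:3,:3]@r
    if depth is None: depth=(z-M[2,3])/R[2]
    return M[:3,3]+R*depth
E
python3 - <<'E'
from h import *
for n in('top','scene'):
    p,d=shot(n,n+'0'); c=arm.camera_info(n); print(n,np.round(c['mtx'],1).tolist(),np.round(c['D'],3),np.round(c['cam_to_world'],3).tolist())
o=arm.get_obs();print(o['time'],o['tcp_pos'],o['tool_rot'],o['width'])
E
```

```text
pics
top [[347.4, 0.0, 257.4], [0.0, 347.4, 194.6], [0.0, 0.0, 1.0]] [-0.01  0.    0.    0.    0.  ] [[0.023, 0.997, -0.077, 0.491], [-0.999, 0.025, 0.023, 0.046], [0.025, 0.076, 0.997, 0.937], [0.0, 0.0, 0.0, 1.0]]
scene [[480.2, 0.0, 258.6], [0.0, 480.2, 190.9], [0.0, 0.0, 1.0]] [-0.128  0.     0.     0.     0.   ] [[0.77, 0.262, -0.582, -0.015], [-0.638, 0.307, -0.707, -0.613], [-0.006, 0.915, 0.403, 0.467], [0.0, 0.0, 0.0, 1.0]]
0.1 [5.24732719e-01 2.11559910e-05 2.30869505e-01] [-1.79943943e+02 -9.45435082e-03  9.00001725e+01] 0.08540027762016664
```

View pics/top0.png

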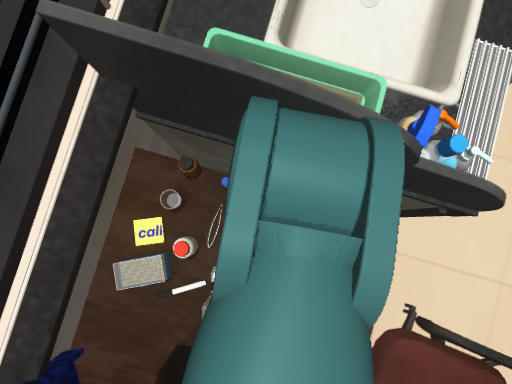

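View pics/scene0.png

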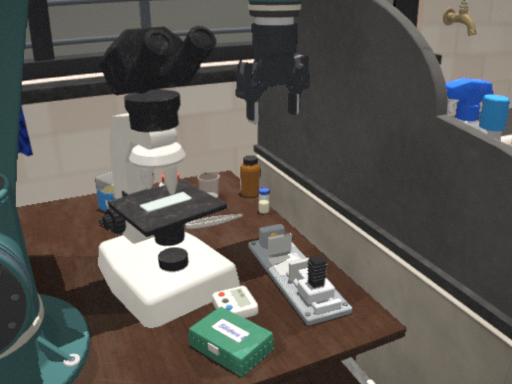

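```bash
python3 - <<'E'
from h import *
p=cv2.imread('pics/scene0.png');cv2.imwrite('pics/c1.png',cv2.resize(p[180:325,235:360],None,fx=4,fy=4,interpolation=cv2.INTER_CUBIC))
t=cv2.imread('pics/top0.png')
d=np.load('pics/top0.npy');ds=np.load('pics/scene0.npy')
for u,v in[(225,182),(224,182)]: print(d[v,u],pix2w('top',u,v,d[v,u]))
for u,v in[(264,191),(264,206),(316,262),(264,213)]: print(ds[v,u],pix2w('scene',u,v,ds[v,u]))
# fit all points in region of scene
E
```

```text
0.88927025 [0.58942924 0.10953721 0.05082196]
0.88761663 [0.58918746 0.1119743  0.05240601]
1.0205915 [0.58695296 0.10096554 0.05486085]
1.0328403 [0.58573634 0.09962788 0.02039259]
0.71354544 [ 0.43783986 -0.1957985   0.08130334]
1.0403432 [0.58613199 0.10014483 0.00326525]
```

View pics/c1.png

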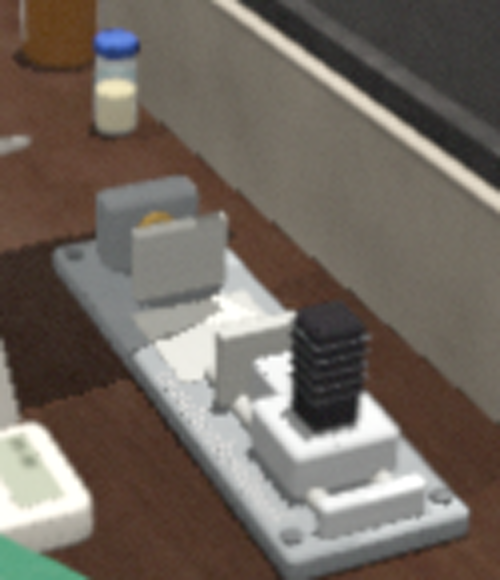

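```bash
cat >> h.py <<'E'
def cloud(name,d):
    c=arm.camera_info(name); M=np.array(c['cam_to_world']); h,w=d.shape
    uv=np.stack(np.meshgrid(np.arange(w),np.arange(h)),-1).reshape(-1,1,2).astype(float)
    n=cv2.undistortPoints(uv,np.array(c['mtx']),np.array(c['D'])).reshape(h,w,2)
    r=np.dstack([n[...,0],-n[...,1],-np.ones((h,w))])*d[...,None]
    return r@M[:3,:3].T+M[:3,3]
E
python3 - <<'E'
from h import *
W=cloud('scene',np.load('pics/scene0.npy'))
for x,y in[(287,562),(467,512),(55,250),(250,265)]:
    print('corner',pix2w('scene',235+x/4,180+y/4,z=.012).round(4))
print('anvil top',pix2w('scene',235+133/4,180+232/4,z=.048).round(4),pix2w('scene',235+226/4,180+214/4,z=.048).round(4))
print('jaw top',pix2w('scene',235+216/4,180+335/4,z=.048).round(4))
for x,y in[(294,311),(332,322),(368,314),(332,300)]: print('grip',pix2w('scene',235+x/4,180+y/4,z=.08).round(4))
S=W[180:325,235:360].reshape(-1,3)
b=S[(abs(S[:,2]-.012)<.004)&(S[:,1]<.06)]; print('base',len(b),cv2.minAreaRect((b[:,:2]*1000).astype(np.float32)),np.median(b[:,2]))
G=W[250:290,305:330].reshape(-1,3); g=G[(G[:,2]>.074)&(G[:,2]<.09)]; print('top',len(g),g.mean(0),np.ptp(g,axis=0),cv2.minAreaRect((g[:,:2]*1000).astype(np.float32)))
g=G[(G[:,2]>.05)&(G[:,2]<.075)];print(g.min(0),g.max(0))
V=W[180:216,256:272].reshape(-1,3);v=V[(V[:,2]>.01)&(V[:,2]<.06)&(V[:,1]<.14)];
r=lambda q:np.hypot(v[:,0]-q[0],v[:,1]-q[1])-.0118
from scipy.optimize import least_squares
print('vial',len(v),v.mean(0),v[:,2].max(),least_squares(r,v.mean(0)[:2]+[.005,.007],loss='soft_l1',f_scale=.002).x)
E
```

```text
corner [ 0.3939 -0.2244  0.012 ]
corner [ 0.4666 -0.2482  0.012 ]
corner [0.472  0.0097 0.012 ]
corner [ 0.5325 -0.0601  0.012 ]
anvil top [ 0.4697 -0.0494  0.048 ] [ 0.5123 -0.0641  0.048 ]
jaw top [ 0.4401 -0.1351  0.048 ]
grip [ 0.4394 -0.1785  0.08  ]
grip [ 0.4447 -0.1934  0.08  ]
grip [ 0.4592 -0.1984  0.08  ]
grip [ 0.4561 -0.1824  0.08  ]
base 2330 ((527.306884765625, -75.08209228515625), (408.587158203125, 204.8053436279297), 36.4393424987793) 0.01336220684474837
top 175 [ 0.44318887 -0.19280328  0.07943471] [0.02515686 0.02804007 0.00881484] ((445.3917541503906, -190.74624633789062), (24.302722930908203, 23.0108699798584), 72.20055389404297)
[ 0.43115104 -0.20422139  0.05002167] [ 0.47308856 -0.14521557  0.07482675]
vial 235 [0.58809415 0.10455152 0.03654148] 0.05652384954743461 [0.59334409 0.11052215]
```

```bash
python3 - <<'E'
from h import *
W=np.concatenate([cloud(n,np.load(f'pics/{n}0.npy')).reshape(-1,3) for n in('scene','top')])
S=cloud('scene',np.load('pics/scene0.npy')).reshape(-1,3)
for y in np.arange(-.25,.25,.05):
    m=(abs(S[:,1]-y)<.01)&(S[:,0]>.5); 
    print(round(y,2),[ (round(z,2), S[m&(abs(S[:,2]-z)<.01)&(S[:,0]>.55)][:,0].min().round(3) if (m&(abs(S[:,2]-z)<.01)&(S[:,0]>.55)).any() else None) for z in(.03,.07,.12,.2)])
T=cloud('top',np.load('pics/top0.npy'))
for u,v in[(189,167),(171,200),(184,247)]: print(T[v,u].round(3))
E
```

```text
-0.25 [(0.03, np.float64(0.597)), (0.07, np.float64(0.594)), (0.12, np.float64(0.604)), (0.2, np.float64(0.604))]
-0.2 [(0.03, np.float64(0.609)), (0.07, np.float64(0.606)), (0.12, np.float64(0.619)), (0.2, np.float64(0.617))]
-0.15 [(0.03, np.float64(0.623)), (0.07, np.float64(0.621)), (0.12, np.float64(0.631)), (0.2, np.float64(0.631))]
-0.1 [(0.03, np.float64(0.638)), (0.07, np.float64(0.635)), (0.12, np.float64(0.644)), (0.2, np.float64(0.644))]
-0.05 [(0.03, np.float64(0.65)), (0.07, np.float64(0.648)), (0.12, np.float64(0.659)), (0.2, np.float64(0.66))]
-0.0 [(0.03, np.float64(0.664)), (0.07, np.float64(0.661)), (0.12, np.float64(0.672)), (0.2, np.float64(0.671))]
0.05 [(0.03, np.float64(0.678)), (0.07, np.float64(0.674)), (0.12, np.float64(0.686)), (0.2, np.float64(0.686))]
0.1 [(0.03, np.float64(0.58)), (0.07, np.float64(0.688)), (0.12, np.float64(0.699)), (0.2, np.float64(0.698))]
0.15 [(0.03, np.float64(0.704)), (0.07, np.float64(0.701)), (0.12, np.float64(0.713)), (0.2, np.float64(1.457))]
0.2 [(0.03, np.float64(0.608)), (0.07, np.float64(0.608)), (0.12, np.float64(0.725)), (0.2, np.float64(0.725))]
[0.62  0.196 0.09 ]
[0.543 0.256 0.001]
[0.426 0.198 0.103]
```

Emit:
{"op": "send_rows", "data": {"plan": "0 0 9 5 3 3 60;0 0 18.4 11.0 6.7 8 60;0 0 18.4 11.0 6.7 10 60;0 0 18.4 11.0 6.7 10 60;0 0 18.4 11.0 6.7 10 60", "squeeze": 30}}

```text
time: 0.72
tcp_pos: [0.592, 0.1096, 0.1321]
tool_rot: [180.0, 0.0, 71.6]
wrist_force: [0.5, -0.8, 0.8]
width: 0.0518
grasp_force: 0.0
```

```bash
python3 - <<'E'
from h import *
p,d=shot('scene','s1'); pt,dt=shot('top','t1')
a=cv2.resize(p[90:230,190:330],(560,560),interpolation=cv2.INTER_CUBIC)
cv2.imwrite('pics/c2.png',np.hstack([a,pt[150:290,220:280].repeat(4,0).repeat(4,1)])[:,:,::-1])
o=arm.get_obs();print(o['time'],o['tcp_pos'],o['tool_rot'],o['width'],o['wrist_force'],o['qpos'])
W=np.concatenate([cloud('scene',d).reshape(-1,3),cloud('top',dt).reshape(-1,3)])
for y in np.arange(-.2,.12,.04):
    m=(abs(W[:,1]-y)<.02)&(W[:,0]<.45)&(W[:,0]>.1)
    print('y',round(y,2),[(z,[f(W[m&(abs(W[:,2]-z)<.025)][:,0]).round(3) for f in (np.min,np.max)] if (m&(abs(W[:,2]-z)<.025)).sum()>3 else 0) for z in(.1,.15,.2,.25,.3)])
E
```

```text
0.825 [0.59231218 0.10926317 0.13270064] [ 1.79902574e+02 -3.20718400e-02  7.15596273e+01] 0.05146194416797638 [ 0.1179717  -0.08759946  0.52761435] [ 2.70635886e+00  2.50175380e+01 -3.02247816e+00  6.18575487e+01
 -5.23500158e-03  1.11146754e+02]
y -0.2 [(0.1, [np.float64(0.431), np.float64(0.45)]), (0.15, 0), (0.2, 0), (0.25, 0), (0.3, 0)]
y -0.16 [(0.1, [np.float64(0.439), np.float64(0.445)]), (0.15, 0), (0.2, 0), (0.25, 0), (0.3, 0)]
y -0.12 [(0.1, 0), (0.15, 0), (0.2, 0), (0.25, 0), (0.3, 0)]
y -0.08 [(0.1, 0), (0.15, [np.float64(0.226), np.float64(0.367)]), (0.2, 0), (0.25, 0), (0.3, 0)]
y -0.04 [(0.1, [np.float64(0.273), np.float64(0.317)]), (0.15, [np.float64(0.225), np.float64(0.366)]), (0.2, [np.float64(0.266), np.float64(0.315)]), (0.25, [np.float64(0.263), np.float64(0.329)]), (0.3, [np.float64(0.266), np.float64(0.327)])]
y 0.0 [(0.1, [np.float64(0.272), np.float64(0.319)]), (0.15, [np.float64(0.226), np.float64(0.367)]), (0.2, [np.float64(0.257), np.float64(0.31)]), (0.25, [np.float64(0.254), np.float64(0.337)]), (0.3, [np.float64(0.256), np.float64(0.337)])]
y 0.04 [(0.1, 0), (0.15, [np.float64(0.227), np.float64(0.366)]), (0.2, 0), (0.25, [np.float64(0.259), np.float64(0.287)]), (0.3, [np.float64(0.253), np.float64(0.336)])]
y 0.08 [(0.1, [np.float64(0.236), np.float64(0.283)]), (0.15, [np.float64(0.272), np.float64(0.321)]), (0.2, [np.float64(0.273), np.float64(0.3)]), (0.25, [np.float64(0.273), np.float64(0.281)]), (0.3, [np.float64(0.274), np.float64(0.296)])]
```

View pics/c2.png

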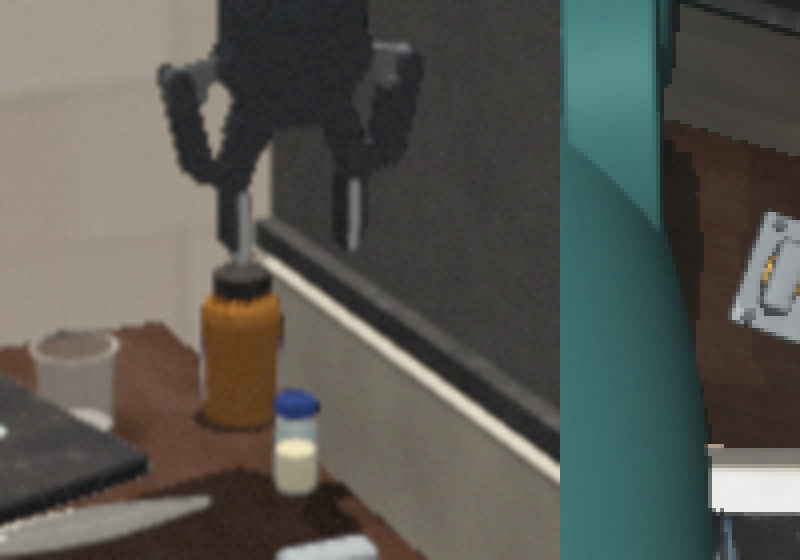

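View pics/t1.png

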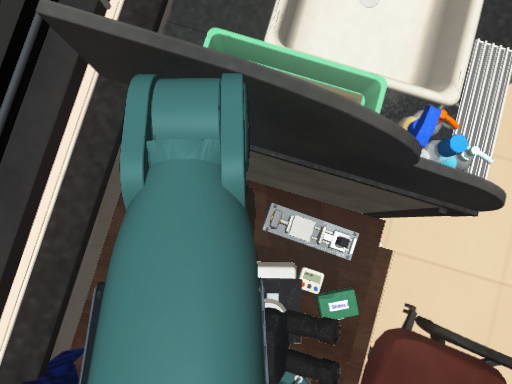

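```bash
python3 - <<'E'
from h import *
p=cv2.imread('pics/t1.png');cv2.imwrite('pics/c3.png',cv2.resize(p[195:267,258:362],None,fx=7,fy=7,interpolation=cv2.INTER_CUBIC))
E
```

```text
(no output)
```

View pics/c3.png

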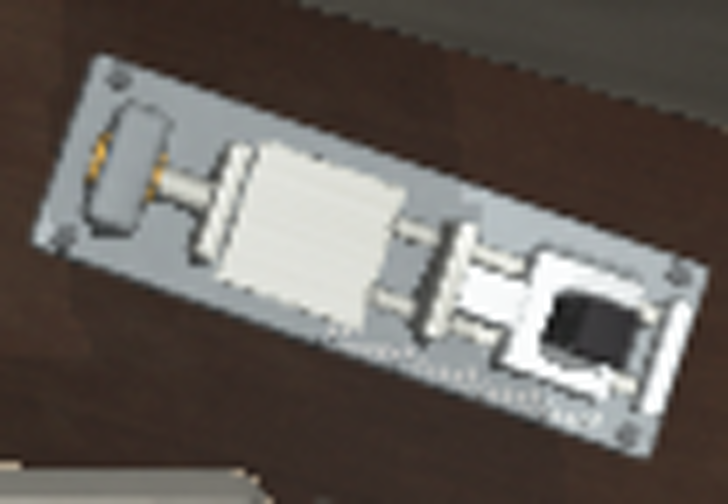

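Emit:
{"op": "send_rows", "data": {"plan": "0 0 0 0.1 0 5 60;0 0 0 0.1 0 9 60;0 0 0 0.1 0 12.0 60;0 0 0 0.1 0 12.3 60;0 0 0 0.1 0 12.3 60;0 0 0 0.1 0 12.3 10;0 0 0 0.1 0 12.3 10;0 0 0 0.1 0 12.3 10;0 0 0 0.1 0 12.3 10;0 0 0 0.1 0 12.3 10", "squeeze": 25}}

```text
time: 2.08
tcp_pos: [0.5932, 0.1109, 0.0095]
tool_rot: [179.9, -0.0, 71.6]
wrist_force: [-0.4, -1.8, 8.0]
width: 0.0227
grasp_force: 24.1
```

```bash
python3 - <<'E'
from h import *
P=lambda x,y,z:pix2w('top',258+(x+.5)/7-.5,195+(y+.5)/7-.5,z=z)[:2]
c=[P(*q,.012) for q in[(100,57),(708,268),(650,458),(33,240)]]
ctr=np.mean(c,0); d=c[0]+c[3]-c[1]-c[2]; print(np.round(c,4).tolist(),ctr.round(4),np.degrees(np.arctan2(d[1],d[0])),np.linalg.norm(d)/2,np.linalg.norm(c[0]-c[3]))
yg=d/np.linalg.norm(d);xg=np.array([yg[1],-yg[0]])
f=lambda n,x,y,z:print(n,P(x,y,z).round(4),'rel base xy',((P(x,y,z)-ctr)@xg*1000).round(1),((P(x,y,z)-ctr)@yg*1000).round(1))
f('anv',252,147,.048);f('anv',212,264,.048);f('jaw',460,225,.048);f('jaw',432,337,.048)
for q in[(580,290),(642,307),(628,365),(568,350)]: f('grip',*q,.08)
f('padL',262,142,.012);f('padL',215,280,.012);f('padR',408,185,.012);f('padR',360,330,.012)
E
```

```text
[[0.5414, -0.0141], [0.4664, -0.2479], [0.3943, -0.2258], [0.4714, 0.0099]] [ 0.4684 -0.1195] 72.05513843769438 0.2467817689875292 0.07402983681549014
anv [ 0.5078 -0.0681] rel base xy 21.7 61.0
anv [ 0.4649 -0.0541] rel base xy -23.5 61.1
jaw [ 0.481  -0.1449] rel base xy 19.9 -20.3
jaw [ 0.4401 -0.135 ] rel base xy -22.1 -23.4
grip [ 0.4595 -0.1808] rel base xy 10.4 -61.0
grip [ 0.454  -0.2028] rel base xy 12.0 -83.7
grip [ 0.4336 -0.1979] rel base xy -8.9 -85.3
grip [ 0.4384 -0.1766] rel base xy -10.9 -63.6
padL [ 0.5105 -0.0766] rel base xy 26.8 53.8
padL [ 0.4578 -0.0595] rel base xy -28.5 53.9
padR [ 0.4954 -0.1326] rel base xy 29.8 -4.1
padR [ 0.4401 -0.1149] rel base xy -28.3 -4.3
```

Emit:
{"op": "send_rows", "data": {"plan": "0 0 0 0 0 -3 10;0 0 0 0 0 -7 10;0 0 0 0 0 -10 10;0 0 0 0 0 -10 10"}}

```text
time: 2.58
tcp_pos: [0.5937, 0.1111, 0.1109]
tool_rot: [179.8, -0.1, 71.6]
wrist_force: [0.1, 0.7, -0.1]
width: 0.0227
grasp_force: 24.6
```

Emit:
{"op": "send_rows", "data": {"plan": "0 0 0 -2.0 -0.5 0 10;0 0 0 -6 -1.2 0 10;0 0 0 -10 -2.1 0 10;0 0 0 -14 -2.9 0 10;0 0 0 -18 -3.8 0 10;0 0 0 -20.8 -4.4 0 10;0 0 0 -21.8 -4.6 1 10;0 0 0 -21.8 -4.6 4 10;0 0 0 -21.8 -4.6 6.0 10;0 0 0 -21.8 -4.6 6.5 10;0 0 0 -21.8 -4.6 6.5 10;0 0 0 -21.8 -4.6 6.5 10"}}

```text
time: 4.08
tcp_pos: [0.4804, -0.0813, 0.0438]
tool_rot: [179.9, -0.0, 71.6]
wrist_force: [0.1, -0.5, 0.3]
width: 0.0231
grasp_force: 24.6
```

```bash
python3 - <<'E'
from h import *
p,d=shot('scene','s2')
cv2.imwrite('pics/c4.png',cv2.resize(p[160:320,230:370],None,fx=3.7,fy=3.7,interpolation=cv2.INTER_CUBIC)[:,:,::-1])
E
```

```text
(no output)
```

View pics/c4.png

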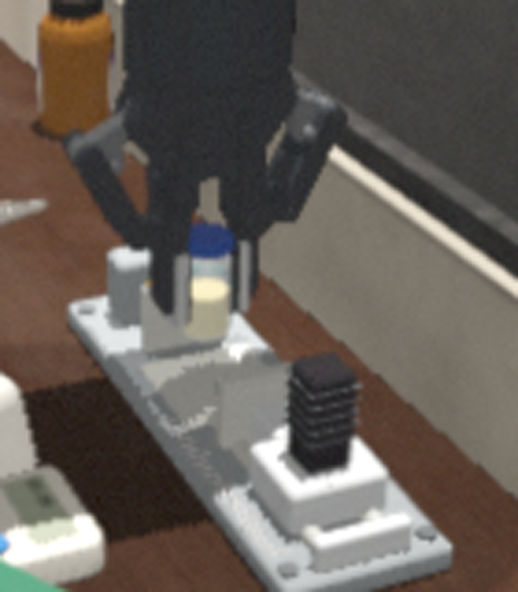

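```bash
python3 - <<'E'
from h import *
c=arm.camera_info('scene');M=np.linalg.inv(np.array(c['cam_to_world']))
def proj(w):
    q=M[:3,:3]@w+M[:3,3]; q=np.array([q[0],-q[1],-q[2]])
    return cv2.projectPoints(q.reshape(1,3),np.zeros(3),np.zeros(3),np.array(c['mtx']),np.array(c['D']))[0].ravel()
C=lambda w:((proj(np.array(w))-[230,160])*3.7).round(1)
print('vial cap mid, liquid mid',C([.4804,-.0813,.081]),C([.4804,-.0813,.045]))
yg=np.array([.3123,.95]);xg=np.array([.95,-.3123]);b=np.array([.477,-.0954])
for x,y,z in[(-.022,.035,.048),(.022,.035,.048),(-.011,-.11,.08),(.011,-.11,.08),(-.039,-.1505,.012)]: print(x,y,z,C([*(b+x*xg+y*yg),z]))
E
```

```text
vial cap mid, liquid mid [204.3 244.6] [203.  312.3]
-0.022 0.035 0.048 [145.3 295. ]
0.022 0.035 0.048 [229.4 277.9]
-0.011 -0.11 0.08 [309.4 385.7]
0.011 -0.11 0.08 [357.6 374.5]
-0.039 -0.1505 0.012 [285.5 597.1]
```

```bash
python3 - <<'E'
from h import *
from scipy.optimize import least_squares
d=np.load('pics/s2.npy');W=cloud('scene',d);p=cv2.imread('pics/s2.png').astype(int)
R=np.zeros(d.shape,bool);R[218:252,280:296]=1
yg=np.array([.3123,.95]);xg=np.array([.95,-.3123]);b=np.array([.477,-.0954])
blue=R&(p[...,0]>p[...,2]+40); liq=R&(p[...,2]>p[...,0]+25)&(p[...,2]>120)
for n,m,r in(('cap',blue,.0125),('liq',liq,.0115)):
    v=W[m]; s=least_squares(lambda q:np.hypot(v[:,0]-q[0],v[:,1]-q[1])-r,v[:,:2].mean(0)+[.005,.008],loss='soft_l1',f_scale=.001).x
    vv,uu=np.nonzero(m); print(n,m.sum(),(uu.min(),uu.max(),vv.min(),vv.max()),s.round(4),'rel',((s-b)@xg).round(4),((s-b)@yg).round(4),v[:,2].min(),v[:,2].max())
# grip post & anvil from scene0
W0=cloud('scene',np.load('pics/scene0.npy')).reshape(-1,3); q=np.c_[(W0[:,:2]-b)@xg,(W0[:,:2]-b)@yg,W0[:,2]]
m=(q[:,1]>.028)&(q[:,1]<.046)&(q[:,2]>.022)&(q[:,2]<.044)&(abs(q[:,0])<.04);a=q[m]
print('anvil x',np.percentile(a[:,0],[1,5,50,95,99]).round(4),'y',np.median(a[:,1]).round(4),'slope',np.polyfit(a[:,0],a[:,1],1))
m=(q[:,1]<-.08)&(q[:,1]>-.13)&(q[:,2]>.055)&(q[:,2]<.076)&(abs(q[:,0])<.04);a=q[m]
print('grip x',np.percentile(a[:,0],[1,5,50,95,99]).round(4),'y',np.percentile(a[:,1],[1,50,99]).round(4))
E
```

```text
cap 91 (np.int64(281), np.int64(292), np.int64(221), np.int64(229)) [ 0.4732 -0.0989] rel -0.0025 -0.0046 0.08113925173520842 0.466802756574257
liq 148 (np.int64(281), np.int64(291), np.int64(235), np.int64(250)) [ 0.4802 -0.0821] rel -0.0011 0.0136 0.03926742465247213 0.466802756574257
anvil x [-0.0227 -0.022  -0.0021  0.0196  0.021 ] y 0.0366 slope [-0.00841394  0.03658632]
grip x [-0.0116 -0.0113 -0.0062  0.009   0.0113] y [-0.1126 -0.1098 -0.0891]
```

Emit:
{"op": "send_rows", "data": {"plan": "0 0 0 0 0.05 1 10;0 0 0 0 0.05 1.7 10;0 0 0 0 0.05 2.1 10;0 0 0 0 0.05 2.2 10;0 0 0 0 0.05 2.2 10;0 0 0 0 0.05 2.2 10"}}

```text
time: 4.88
tcp_pos: [0.4801, -0.0815, 0.0215]
tool_rot: [-180.0, 0.0, 71.6]
wrist_force: [-3.2, 1.1, 8.5]
width: 0.0226
grasp_force: 24.7
```

Emit:
{"op": "send_rows", "data": {"plan": "0 0 0 0 0 0 45;0 0 0 0 0 0 45;0 0 0 0 0 0 45;0 0 0 0 0 -4 45;0 0 0 0 0 -9 45;0 0 -10 2 0 -12 45;0 0 -20 7 0 -12 45;0 0 -30 12 0 -12 45;0 0 -40 17 0 -12 45;0 0 -50 20 0 -12 45;0 0 -60 20 0 -12 45;0 0 -60 20 0 -12 45"}}

```text
time: 6.38
tcp_pos: [0.5434, 0.1085, 0.1411]
tool_rot: [-180.0, -0.0, 131.6]
wrist_force: [-0.6, -0.3, 0.7]
width: 0.0385
grasp_force: 0.0
```

```bash
python3 - <<'E'
from h import *
p,d=shot('top','t3');ps,ds=shot('scene','s3')
a=cv2.resize(p[200:262,258:338],(480,372),interpolation=cv2.INTER_CUBIC); b=cv2.resize(ps[215:295,258:328],(325,372),interpolation=cv2.INTER_CUBIC)
cv2.imwrite('pics/c5.png',np.hstack([a,b])[:,:800,::-1])
E
```

```text
(no output)
```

View pics/c5.png

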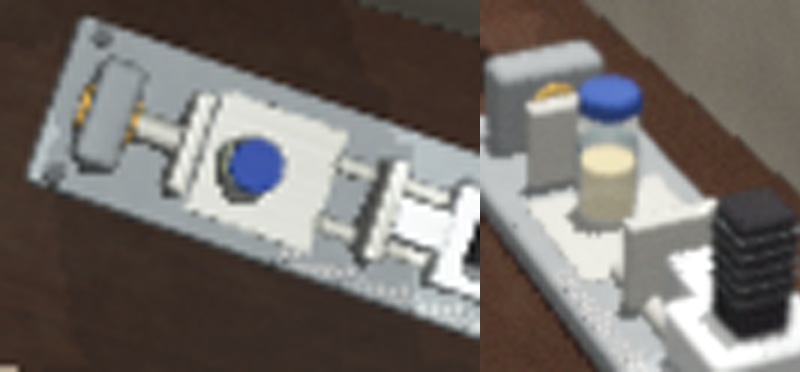

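```bash
python3 - <<'E'
from h import *
p=cv2.imread('pics/t3.png').astype(int); m=(p[...,0]>p[...,2]+50)&(p[...,0]>90); m[:, :285]=0;m[:,315:]=0;m[:215]=0;m[240:]=0
v,u=np.nonzero(m); print(len(u),u.mean(),v.mean(),np.ptp(u)+1,np.ptp(v)+1)
yg=np.array([.3123,.95]);xg=np.array([.95,-.3123]);b=np.array([.477,-.0954])
f=lambda n,u,v,z:print(n,pix2w('top',u,v,z=z)[:2].round(4),((pix2w('top',u,v,z=z)[:2]-b)@xg*1000).round(1),((pix2w('top',u,v,z=z)[:2]-b)@yg*1000).round(1))
f('cap',u.mean(),v.mean(),.063)
T=lambda x,y:(258+(x+.5)/6-.5,200+(y+.5)/6-.5)
f('anv',*T(217,98),.048);f('anv',*T(182,194),.048);f('jaw',*T(395,163),.048);f('jaw',*T(367,258),.048)
for q in[(80,15),(30,180)]:f('base',*T(*q),.012)
for q in[(227,92),(350,130),(307,253),(187,207)]:f('pad',*T(*q),.012)
ps=cv2.imread('pics/s3.png').astype(int);W=cloud('scene',np.load('pics/s3.npy'))
from scipy.optimize import least_squares
for n,mm,r in(('cap',(ps[...,0]>ps[...,2]+40),.0125),('liq',(ps[...,2]>ps[...,0]+25)&(ps[...,2]>120),.0115)):
    R=np.zeros(mm.shape,bool);R[225:265,276:300]=1; q=W[mm&R]; q=q[(q[:,2]<.07)&(q[:,2]>.015)]
    s=least_squares(lambda c:np.hypot(q[:,0]-c[0],q[:,1]-c[1])-r,q[:,:2].mean(0)+[.005,.008],loss='soft_l1',f_scale=.001).x
    print('scene',n,len(q),s.round(4),((s-b)@xg*1000).round(1),((s-b)@yg*1000).round(1))
E
```

```text
63 300.22222222222223 227.0793650793651 9 9
cap [ 0.479  -0.0834] -1.9 12.0
anv [ 0.5069 -0.0686] 20.0 34.8
anv [ 0.4658 -0.0543] -23.5 35.6
jaw [ 0.481  -0.1452] 19.3 -46.1
jaw [ 0.4404 -0.1336] -22.8 -47.7
base [ 0.543  -0.0116] 36.5 100.2
base [0.4695 0.0091] -39.8 96.9
pad [ 0.5103 -0.0777] 26.1 27.2
pad [ 0.4947 -0.1328] 28.5 -30.0
pad [ 0.44   -0.1142] -29.2 -29.4
pad [ 0.4591 -0.0607] -27.8 27.4
scene cap 111 [ 0.4812 -0.0811] -0.5 14.9
scene liq 156 [ 0.48   -0.0823] -1.2 13.4
```

Emit:
{"op": "send_rows", "data": {"plan": "0 0 -5 -2 -3 0 60;0 0 -12 -4.5 -7.5 0 60;0 0 -20 -7.5 -12.5 0 60;0 0 -28 -10.5 -18 0 60;0 0 -30.2 -13.5 -23 0 60;0 0 -30.2 -15.8 -27.3 0 60;0 0 -30.2 -15.8 -27.3 0 60;0 0 -30.2 -15.8 -27.3 3 60;0 0 -30.2 -15.8 -27.3 4 60;0 0 -30.2 -15.8 -27.3 4 60;0 0 -30.2 -15.8 -27.3 4 60"}}

```text
time: 7.85
tcp_pos: [0.4446, -0.1911, 0.102]
tool_rot: [-180.0, 0.0, 161.8]
wrist_force: [-0.7, -0.8, -0.3]
width: 0.0511
grasp_force: 0.0
```

```bash
python3 - <<'E'
from h import *
ps,ds=shot('scene','s4')
cv2.imwrite('pics/c6.png',cv2.resize(ps[150:310,240:380],None,fx=3.7,fy=3.7,interpolation=cv2.INTER_CUBIC)[:,:,::-1])
E
```

```text
(no output)
```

View pics/c6.png

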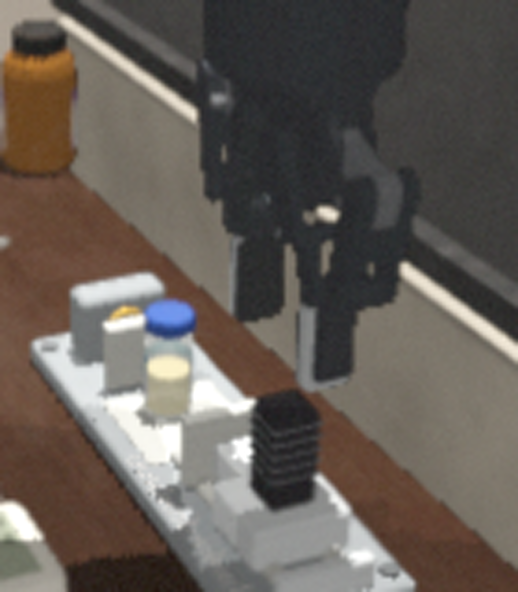

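Emit:
{"op": "send_rows", "data": {"plan": "0 0 0 0 0 2 60;0 0 0 0 0 4 60;0 0 0 0 0 5.3 60;0 0 0 0 0 5.7 60;0 0 0 0 0 5.7 60;0 0 0 0 0 5.7 10;0 0 0 0 0 5.7 10;0 0 0 0 0 5.7 10;0 0 0 0 0 5.7 10;0 0 0 0 0 5.7 10", "squeeze": 30}}

```text
time: 9.15
tcp_pos: [0.4445, -0.1913, 0.0448]
tool_rot: [-180.0, 0.1, 161.8]
wrist_force: [-0.4, 0.3, 7.4]
width: 0.022
grasp_force: 29.9
```

Emit:
{"op": "send_rows", "data": {"plan": "0 0 0 0 0.3 0 10;0 0 0 0 0.8 0 10;0 0 0 0 1.3 0 10;0 0 0 0 1.8 0 10;0 0 0 0 2.3 0 10;0 0 0 0 2.7 0 10;0 0 0 0 3.0 0 10;0 0 0 0 3.3 0 10;0 0 0 0 3.6 0 10;0 0 0 0 3.9 0 10;0 0 0 0 4.2 0 10;0 0 0 0 4.5 0 10;0 0 0 0 4.8 0 10;0 0 0 0 5.1 0 10;0 0 0 0 5.4 0 10;0 0 0 0 5.7 0 10;0 0 0 0 6.0 0 10;0 0 0 0 6.3 0 10;0 0 0 0 6.3 0 10;0 0 0 0 6.3 0 10"}}

```text
time: 11.65
tcp_pos: [0.464, -0.1318, 0.0448]
tool_rot: [-179.9, 0.0, 161.8]
wrist_force: [-4.0, -2.8, 7.5]
width: 0.0214
grasp_force: 30.2
```

```bash
python3 - <<'E'
from h import *
ps,ds=shot('scene','s5')
p0=cv2.imread('pics/scene0.png')[:,:,::-1]
c=lambda p:cv2.resize(p[215:285,250:316],(396,420),interpolation=cv2.INTER_CUBIC)
cv2.imwrite('pics/c7.png',np.hstack([c(p0),c(ps)])[:,:,::-1])
E
```

```text
(no output)
```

View pics/c7.png

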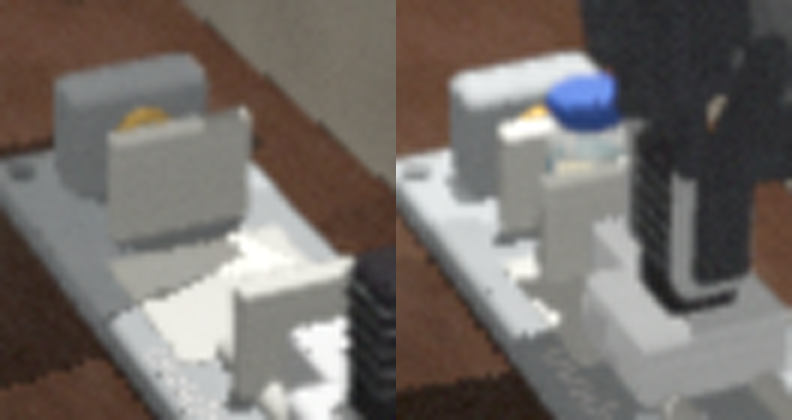

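```bash
cat > m.py <<'E'
from h import *
yg=np.array([.3123,.95]);xg=np.array([.95,-.3123]);b=np.array([.477,-.0954])
def face(fn,lo,hi,x0,x1,z0=.022,z1=.044):
    W=cloud('scene',np.load(f'pics/{fn}.npy')).reshape(-1,3);q=np.c_[(W[:,:2]-b)@xg,(W[:,:2]-b)@yg,W[:,2]]
    a=q[(q[:,1]>lo)&(q[:,1]<hi)&(q[:,2]>z0)&(q[:,2]<z1)&(q[:,0]>x0)&(q[:,0]<x1)]
    return len(a),np.median(a[:,1]).round(4),a[:,1].std().round(4)
def corner(fn):
    g=cv2.imread(f'pics/{fn}.png',0); return g
E
python3 - <<'E'
from m import *
for f in('scene0','s3','s5'): print(f,'anvil',face(f,.030,.058,-.021,-.014), 'post', face(f,.07,.11,-.021,-.005,.02,.045))
print('jaw back',face('scene0',-.062,-.04,-.021,-.012),face('s5',.002,.022,-.021,-.012))
print(arm.get_obs()['tcp_pos'])
P=lambda x,y:pix2w('scene',250+(x+.5)/6-.5,215+(y+.5)/6-.5,z=.048)[:2]
for q in[(108,132),(102,127)]: print((P(*q)-b)@yg,(P(*q)-b)@xg)
E
```

```text
scene0 anvil (39, np.float64(0.0364), np.float64(0.0011)) post (4, np.float64(0.0702), np.float64(0.0002))
s3 anvil (42, np.float64(0.0364), np.float64(0.001)) post (2, np.float64(0.0705), np.float64(0.0004))
s5 anvil (38, np.float64(0.0415), np.float64(0.0013)) post (0, np.float64(nan), np.float64(nan))
jaw back (58, np.float64(-0.0525), np.float64(0.0011)) (51, np.float64(0.0102), np.float64(0.0011))
[ 0.46392319 -0.13180261  0.0448064 ]
0.046548332420865896 -0.020474057816282802
0.05003182438559095 -0.020969664372627983
  return _methods._mean(a, axis=axis, dtype=dtype,
  ret = ret.dtype.type(ret / rcount)
  ret = _var(a, axis=axis, dtype=dtype, out=out, ddof=ddof,
  arrmean = um.true_divide(arrmean, div, out=arrmean,
  ret = ret.dtype.type(ret / rcount)
```

Emit:
{"op": "send_rows", "data": {"plan": "0 0 0 0 0.2 0 10;0 0 0 0 0.4 0 10;0 0 0 0 0.5 0 10;0 0 0 0 0.5 0 10;0 0 0 0 0.5 0 10"}}

```text
time: 12.32
tcp_pos: [0.4654, -0.1274, 0.0448]
tool_rot: [-179.9, 0.0, 161.8]
wrist_force: [-5.1, -5.0, 7.1]
width: 0.0218
grasp_force: 30.2
```

```bash
python3 - <<'E'
from m import *
shot('scene','s6'); print(face('s6',.030,.065,-.021,-.014),face('s6',.005,.027,-.021,-.012),arm.get_obs()['tcp_pos'])
E
```

```text
(39, np.float64(0.0457), np.float64(0.0013)) (49, np.float64(0.0153), np.float64(0.0012)) [ 0.46539401 -0.12733935  0.04480631]
```

Emit:
{"op": "send_rows", "data": {"plan": "0 0 0 0 0.06 0 10;0 0 0 0 0.06 0 10;0 0 0 0 0.06 0 45;0 0 0 0 0.06 0 45;0 0 0 0 0.06 0 45;0 0 0 0 0.06 -2 45;0 0 0 0 0.06 -5 45;0 0 0 0 0.06 -10 45;0 0 0 0 0.06 -13 45;0 0 0 0 0.06 -13 45"}}

```text
time: 13.62
tcp_pos: [0.4667, -0.1264, 0.1761]
tool_rot: [-180.0, 0.2, 161.8]
wrist_force: [0.3, 0.2, 0.3]
width: 0.0385
grasp_force: 0.0
```

```bash
python3 - <<'E'
from m import *
ps,_=shot('scene','s7'); print(face('s7',.030,.065,-.021,-.014),face('s7',.005,.027,-.021,-.012),arm.get_obs()['time'])
from scipy.optimize import least_squares
W=cloud('scene',np.load('pics/s7.npy'));ps=ps[:,:,::-1].astype(int)
R=np.zeros(ps.shape[:2],bool);R[215:260,265:300]=1;q=W[R&(ps[...,0]>ps[...,2]+40)];q=q[(q[:,2]>.04)&(q[:,2]<.08)]
s=least_squares(lambda c:np.hypot(q[:,0]-c[0],q[:,1]-c[1])-.0125,q[:,:2].mean(0)+[.005,.008],loss='soft_l1',f_scale=.001).x
print(len(q),((s-b)@xg).round(4),((s-b)@yg).round(4),q[:,2].max())
E
```

```text
(36, np.float64(0.0463), np.float64(0.0012)) (51, np.float64(0.0153), np.float64(0.0011)) 13.675
104 -0.0005 0.0362 0.06900281639092404
```

```bash
python3 -c "
from cell import arm
print(arm.hand_in())"
```

```text
the job is handed in; nothing more can be done
None
```

The vial stands upright on the bed within about 1 mm of mid-width, clamped by the jaw with the anvil pushed in about 10 of its 20 mm, both checked by camera after the gripper let go; I handed the job in at about 14 s.

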